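# Put three sewing things back on their own stands

### The arm

A 7-joint arm with a two-finger parallel gripper is mounted at the origin on a cart in front of the work surface, level with it; the furniture and walls round the work are solid. World frame = base frame: x ahead of the robot, y to its left, z up, the work surface at z = 0. Lengths are in m, angles in rad, forces in N, time in s.
With the tool pointing down it reaches from about 0.35 to 0.775 m from the base axis. Payload 3.1 kg.
Tool frame: the origin (TCP) lies midway between the tips of the shut fingers; the grasp point (between the pads) lies 19 mm behind it (grip_depth is the distance from the TCP to the grasp point, in m); z points along the fingers, y is the direction in which the jaws open and shut (so a half turn about z gives the same grasp; the last joint's range is limited). The gripper opens to 85 mm and grips with 20 to 120 N. Pads are 22 mm wide; open, the fingers measure 114 mm over their backs; the gripper's body (76 mm by 85 mm) begins 54 mm behind the grasp point. The pads swing forward as they close: fully open they stand 13 mm farther back than shut.
Start: joints at [1.171, 0.311, 0.014, 1.512, -0.004, 1.319, -0.027], TCP at [0.193, -0.515, 0.231] pointing down, gripper open.
Joint ranges: [-2.7, 2.7], [-0.3, 1.91], [-1.27, 1.3], [0.12, 2.57], [-1.44, 4.58], [0.2, 2.03], [-3.05, 3.05]. Speed limits (rad/s): [2.79, 2.79, 3.14, 3.14, 3.14, 3.14, 3.14].

### API

Orientations are given as a unit quaternion [w, x, y, z].
In Python, from plant import get_obs, camera, finish_job, grip_depth gives the robot as it stands. The module is installed in compiled form; this text tells all that it offers.
- The arm moves only by the tool arm_command, never from a script. Its argument "targets" is a list that holds one entry, the list of rows, each a list of 7 numbers: the finger opening in m, from 0 to 0.0854, then the shift along the tool's x, y, z in m, then the turn, a rotation vector about the tool's x, y, z in degrees. In form: [[[gripper, tx, ty, tz, rx, ry, rz], ...]]. A call has 1 to 5 rows; each row shifts and turns the commanded pose from where the row before left it, along the tool's axes as they then stand; what a row does not reach is not made up. A row lasts 1/8 s, in which the tool goes at most 62.5 mm and 10.7 degrees, less where a joint would pass 70% of its speed; a pose out of reach is approached as far as the arm can. A call with a gripper value outside its range is refused whole. The fingers move at their own pace and stop on an object; "grip_force" is the grip in N (left out, the last holds). Time passes only in rows, so rows that do not move let the fingers close. It gives the time, the measured TCP pose, the force and the opening at its end, in the units of the state.
- get_obs(): the state, without advancing time (a new reading comes with each control period).
- camera(name): name is "scene" or "side" or "wrist"; returns a dict with "pixels" (480x640x3 uint8, red, green, blue), "z_map" (480x640 float32, m along the optical axis (not along the pixel's ray), 0 where there is no reading), "mtx" (3x3 intrinsics, pixels), "extrinsics" (4x4, takes a point from world to camera coordinates). Camera axes: x right, y down, z forward; pixel columns grow to the right and rows downward; lengths in m; the calibration is good to about 2 mm. A picture is of the moment at which its call begins.
- finish_job(): hands the job in, once; it reports no verdict.
The state is a dict: "t": time; "joint_positions": joint angles; "qd": joint speeds; "effort": joint torques, N m; "tool_pos": TCP position; "tool_rot": TCP orientation; "ft_force": force on the tool from outside, world axes, zero at the start; "ft_torque": the same for the moment, N m; "opening": finger opening in m.
Only numpy, scipy, OpenCV 4.12 (cv2) and the standard library are available. Lean on these libraries where they do the work, as an engineer would, in place of code of your own. Each camera call takes 0.05 s, during which the arm holds its last target. There are 200 camera calls.

### The job

The oil bottle, the button tin and the large black-flanged spool each stand on another's stand: put the oil bottle in the round drip tray, the button tin on the square cork mat and the large spool on the hexagonal wooden stand, each upright in the middle of its stand. Only one fits on a stand at a time; set one aside on a clear bit of the worktop on the way. Do not tip anything over, and leave the small spool, the glass of buttons and the cutter where they are.

Things in the scene. Friction and masses are not known exactly. Their poses are not given: they have to be found in the camera images.
- oil_bottle: loose small brown bottle of machine oil with a black dropper cap, upright; round body 33 mm across up to 62 mm height, then a narrower neck and cap, 102 mm tall in all; z up, origin at the centre of its underside; grip across the body, 25 to 50 mm above the underside; starts on the cork mat (a like bottle far off by the lamp is part of the room)
- button_tin: loose low round closed tin, grey with a white and blue band, 66 mm across and 30 mm tall, solid (the lid does not come off); z up, origin at the centre of its underside; grip across its full width, from any side; starts on the hexagonal stand (a like tin far off by the lamp is part of the room)
- spool: loose large spool of thread with black flanges, upright, 48 mm across the flanges and 62 mm tall; it is gripped like a plain cylinder of 48 mm; z up, origin at the centre of its underside; starts in the drip tray (a like spool far back by the wall is part of the room)
- drip_tray: fixed round shallow steel tray, 96 mm across outside; flat inner floor 4 mm above the worktop, about 82 mm across; rim 10 mm high; origin at its centre on the worktop, z up
- cork_mat: fixed square cork mat, 90 x 90 mm, its flat top 6 mm above the worktop; origin at its centre on the worktop, z up, x and y along its sides
- hex_stand: fixed hexagonal dark wooden stand, 90 mm across flats and 104 mm across corners, its flat top 10 mm above the worktop; origin at its centre on the worktop, z up
- small_spool: bystander, loose: small pale wooden spool, upright, 36 mm across, 50 mm tall, near the front edge in the middle; z up, origin at the centre of its underside; leave it where it is
- bits_glass: bystander, loose: the nearest clear glass with buttons in it, 71 mm across, 76 mm tall; z up, origin at the centre of its underside; leave it where it is
- rotary_cutter: bystander, loose: the nearest yellow cutter lying flat, 45 x 158 x 16 mm, long way along its own y; z up, origin at the centre of its underside; leave it where it is
There are look-alikes about, which are no part of the job. Leave any red look-alike of the oil_bottle alone.

How it is judged:
At the end, for the whole second after the job is handed in: The oil bottle stands in the drip tray, the button tin on the cork mat and the large spool on the hexagonal stand, each with its centre within 15 mm of the stand's centre, its underside on the stand's surface (within 3 mm), upright within 0.1 rad, released and at rest (horizontal distance between oil_bottle and drip_tray below 0.015 m and z of oil_bottle in the frame of drip_tray between 0.001 and 0.007 m and angle between each of oil_bottle, button_tin, spool's own z axis and vertical below 0.1 rad and linear speed of each of oil_bottle, button_tin, spool below 0.02 m/s and angular speed of each of oil_bottle, button_tin, spool below 0.2 rad/s and horizontal distance between button_tin and cork_mat below 0.015 m and z of button_tin in the frame of cork_mat between 0.003 and 0.009 m and horizontal distance between spool and hex_stand below 0.015 m and z of spool in the frame of hex_stand between 0.007 and 0.013 m); the robot touches nothing.
It fails at once if the oil bottle, the button tin, a spool or the glass is tipped over (more than 0.6 rad) (angle between any of oil_bottle, button_tin, spool, small_spool, bits_glass's own z axis and vertical above 0.6 rad).
It fails at once if the small spool is moved by more than 25 mm (distance of small_spool from where it was at the start of the episode above 0.025 m).
It fails at once if the glass of buttons is moved by more than 25 mm (distance of bits_glass from where it was at the start of the episode above 0.025 m).
It fails at once if the cutter is moved by more than 25 mm (distance of rotary_cutter from where it was at the start of the episode above 0.025 m).
It also fails if it takes over 112 s, if anything falls off the work surface, if the arm or the gripper's body presses on something with over 40 N, if the wrist force passes 120 N, or if a joint passes its speed limit or range.

## Working session

There is one attempt and no reset: what is moved stays moved. The work goes in short steps, Python scripts to look and compute and a tool call to move; the robot and the scene stay as the last step left them, time stands still between calls to the robot, and variables do not carry over. Pictures are saved under pics/ and viewed, and the job is handed in when it is done.

Besides the shell and the picture viewer there is one more tool, called after "Request:" as name(argument=value, ...), one argument or row to a line, values as JSON. arm_command: Moves the arm, as the interface text tells. Its arguments: {"type":"object","properties":{"targets":{"type":"array"},"grip_force":{"type":"number"}},"required":["targets"]}

```bash
mkdir -p pics
python3 - <<'E'
from plant import *
import cv2
for n in("scene","side","wrist"):
    c=camera(n); cv2.imwrite(f"pics/{n}0.png",c["pixels"][...,::-1]); print(n,c["mtx"].round(1).tolist(),c["extrinsics"].round(3).tolist())
o=get_obs();print(o["t"],o["tool_pos"],o["tool_rot"],o["opening"],grip_depth)
E
```

```text
scene [[470.6, 0.0, 323.9], [0.0, 470.6, 239.4], [0.0, 0.0, 1.0]] [[-0.623, -0.783, 0.007, 0.375], [-0.559, 0.438, -0.704, 0.337], [0.548, -0.443, -0.71, 0.703], [0.0, 0.0, 0.0, 1.0]]
side [[498.2, 0.0, 318.6], [0.0, 498.2, 238.9], [0.0, 0.0, 1.0]] [[-0.999, -0.031, -0.015, 0.58], [-0.004, 0.533, -0.846, 0.028], [0.035, -0.846, -0.532, 1.154], [0.0, 0.0, 0.0, 1.0]]
wrist [[376.4, 0.0, 321.0], [0.0, 376.4, 243.4], [0.0, 0.0, 1.0]] [[0.35, -0.937, -0.003, -0.548], [-0.887, -0.333, 0.319, -0.042], [-0.299, -0.109, -0.948, 0.382], [0.0, 0.0, 0.0, 1.0]]
0.15 [ 0.19243892 -0.51462012  0.23046138] [-9.08448290e-04  9.84029636e-01  1.78002266e-01 -2.09280990e-04] 0.08575849271409706 0.0187
```

View pics/scene0.png

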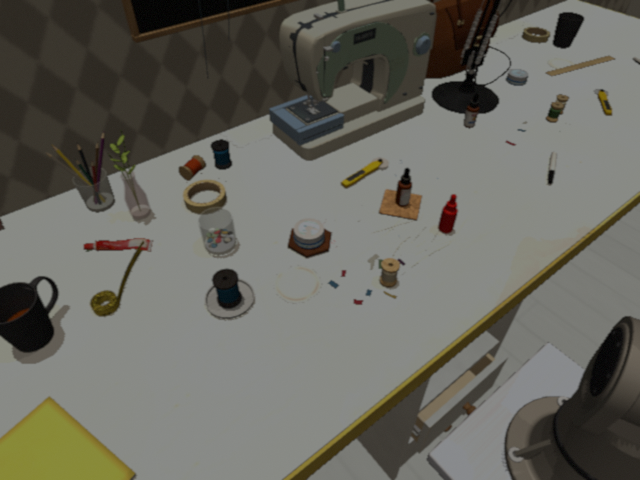

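View pics/side0.png

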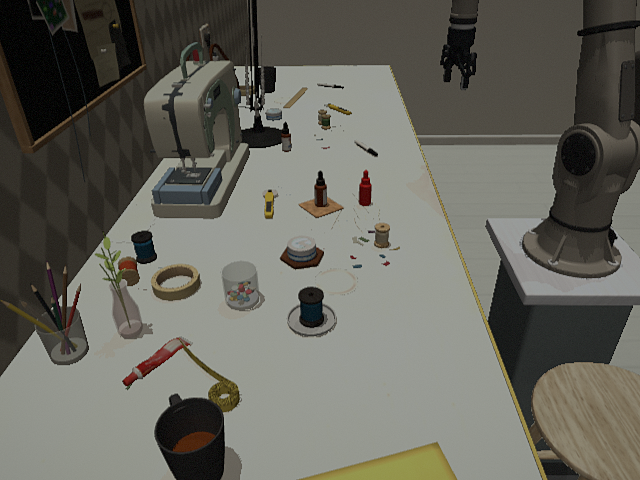

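View pics/wrist0.png

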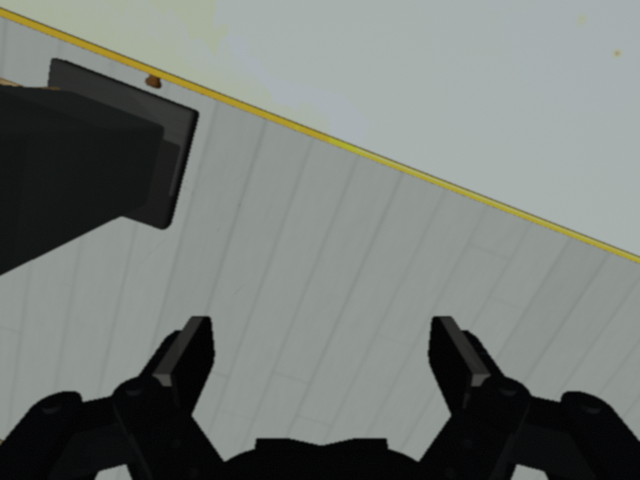

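```bash
cat > h.py <<'E'
from plant import *
import numpy as np, cv2
def cloud(c):
    K=c["mtx"];T=c["extrinsics"];d=c["z_map"];v,u=np.mgrid[:480,:640]
    p=np.stack([(u-K[0,2])/K[0,0]*d,(v-K[1,2])/K[1,1]*d,d],-1)
    w=(p-T[:3,3])@T[:3,:3]; w[d<=0]=np.nan; return w
def ray(c,u,v,z):
    K=c["mtx"];T=c["extrinsics"];r=np.array([(u-K[0,2])/K[0,0],(v-K[1,2])/K[1,1],1.])@T[:3,:3]
    o=-T[:3,:3].T@T[:3,3]; return (o+r*(z-o[2])/r[2]).round(4)
def pix(c,p):
    q=c["extrinsics"][:3,:3]@np.asarray(p)+c["extrinsics"][:3,3]; q=c["mtx"]@q; return (q[:2]/q[2]).round(1)
E
python3 - <<'E'
from h import *
ims=[]
S={"scene":dict(bottle=(403,190),tin=(310,235),spool=(228,290),red=(448,214),small=(389,272),glass=(218,232),cutter=(365,172)),
   "side":dict(bottle=(320,188),tin=(301,248),spool=(312,306),red=(365,188),small=(382,236),glass=(240,285),cutter=(269,205))}
for n in S:
    c=camera(n);w=cloud(c)
    for k,(u,v) in S[n].items():
        p=w[v-4:v+5,u-4:u+5].reshape(-1,3); print(n,k,np.nanmedian(p,0).round(3))
    x0,y0=(180,140) if n=="scene" else (200,150)
    ims.append(cv2.resize(c["pixels"][y0:y0+190,x0:x0+290],None,fx=2.7,fy=2.7,interpolation=cv2.INTER_CUBIC)[:300*2-90])
    cv2.imwrite(f"pics/crop_{n}.png",np.clip(ims[-1].astype(float)*1.5,0,255).astype(np.uint8)[...,::-1])
    # plateau
    z=w[...,2];print(n,"table z",np.nanmedian(z[230:260,330:350] if n=="scene" else z[320:340,380:420]))
E
```

```text
scene bottle [ 0.571 -0.204  0.055]
scene tin [0.599 0.04  0.041]
scene spool [0.566 0.254 0.053]
scene red [ 0.454 -0.222  0.058]
scene small [ 0.421 -0.016  0.047]
scene glass [0.698 0.196 0.066]
scene cutter [ 0.715 -0.225  0.013]
scene table z 0.000641716676259079
side bottle [ 0.582 -0.204  0.061]
side tin [0.617 0.054 0.04 ]
side spool [0.583 0.267 0.051]
side red [ 0.462 -0.221  0.053]
side small [ 0.432 -0.014  0.03 ]
side glass [0.723 0.22  0.063]
side cutter [ 0.719 -0.2    0.013]
side table z -0.00016658384524099556
```

View pics/crop_scene.png

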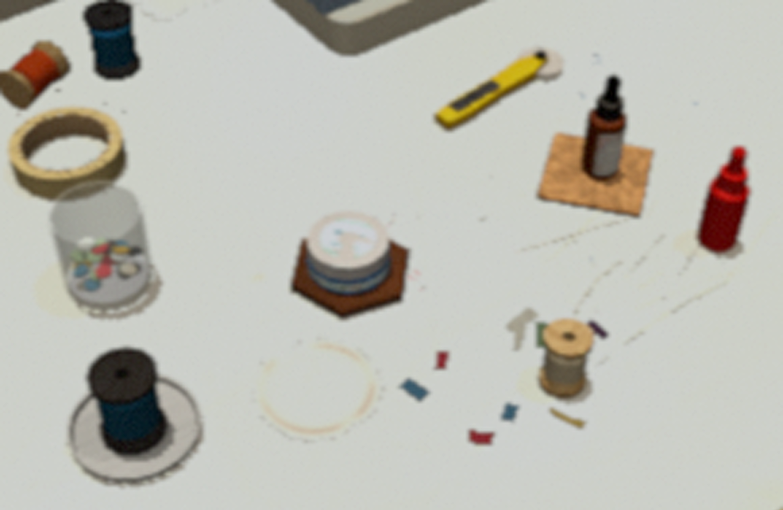

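View pics/crop_side.png

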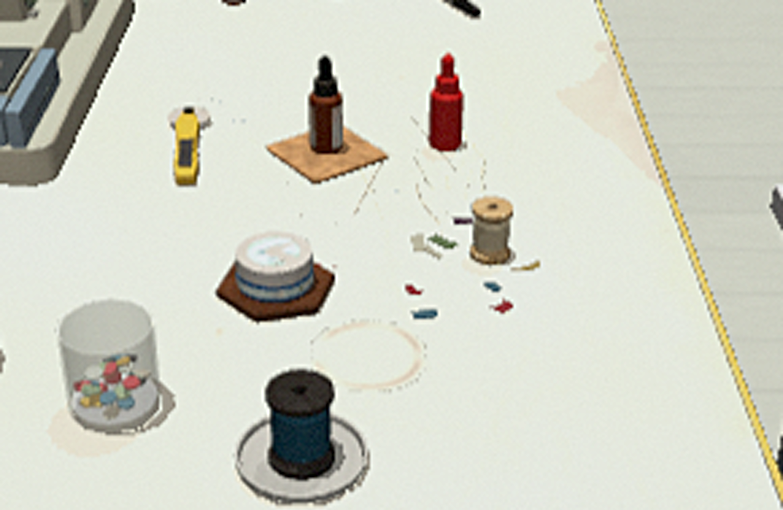

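Run:
```python
from h import *
Q={"cork":((.57,-.2),.004,.012,.075),"hex":((.61,.045),.006,.016,.07),"tray":((.575,.262),.003,.016,.065),
"tintop":((.61,.045),.034,.046,.05),"spooltop":((.575,.262),.058,.075,.05),"bottle":((.578,-.204),.025,.06,.04),"small":((.425,-.015),.042,.06,.04),"red":((.455,-.22),.02,.06,.04),"glass":((.71,.205),.066,.085,.06)}
L={k:[] for k in Q}
for n in("scene","side"):
    c=camera(n);w=cloud(c)
    for k,(q,a,b,r) in Q.items():
        m=(w[...,2]>a)&(w[...,2]<b)&(np.hypot(w[...,0]-q[0],w[...,1]-q[1])<r)
        m=cv2.morphologyEx(m.astype(np.uint8),cv2.MORPH_OPEN,np.ones((2,2)))>0
        P=w[m][:,:2].astype(np.float32); 
        if len(P)<5: print(n,k,len(P));continue
        e=cv2.minAreaRect(P);cc,rr=cv2.minEnclosingCircle(P);L[k].append(P)
        print(n,k,len(P),"rect",np.round(e[0],3),np.round(e[1],3),round(e[2]),"circ",np.round(cc,3),round(rr,3))
for k in L:
    P=np.vstack(L[k]);e=cv2.minAreaRect(P);cc,rr=cv2.minEnclosingCircle(P)
    print("both",k,"rect",np.round(e[0],3),np.round(e[1],3),round(e[2]),"circ",np.round(cc,3),round(rr,3))
```

```text
scene cork 739 rect [ 0.579 -0.212] [0.088 0.088] 37 circ [ 0.577 -0.213] 0.06
scene hex 473 rect [0.615 0.029] [0.091 0.058] 48 circ [0.616 0.028] 0.052
scene tray 1024 rect [0.582 0.248] [0.09 0.08] 52 circ [0.585 0.246] 0.049
scene tintop 568 rect [0.627 0.023] [0.051 0.093] 42 circ [0.624 0.018] 0.048
scene spooltop 446 rect [0.604 0.239] [0.038 0.089] 57 circ [0.601 0.235] 0.045
scene bottle 174 rect [ 0.579 -0.243] [0.003 0.079] 36 circ [ 0.587 -0.237] 0.04
scene small 225 rect [ 0.438 -0.044] [0.031 0.075] 25 circ [ 0.435 -0.045] 0.038
scene red 222 rect [ 0.46  -0.257] [0.028 0.084] 6 circ [ 0.469 -0.256] 0.042
scene glass 245 rect [0.756 0.162] [0.061 0.132] 39 circ [0.754 0.164] 0.07
side cork 334 rect [ 0.579 -0.21 ] [0.091 0.075] 37 circ [ 0.576 -0.209] 0.056
side hex 346 rect [0.606 0.048] [0.103 0.055] 24 circ [0.615 0.03 ] 0.052
side tray 746 rect [0.579 0.257] [0.078 0.074] 31 circ [0.582 0.247] 0.052
side tintop 391 rect [0.605 0.02 ] [0.1   0.063] 43 circ [0.609 0.013] 0.054
side spooltop 379 rect [0.571 0.221] [0.116 0.044] 64 circ [0.581 0.216] 0.059
side bottle 1
[... 262 characters left out ...]
.153 0.064] 69 circ [0.728 0.144] 0.079
both cork rect [ 0.579 -0.212] [0.093 0.084] 37 circ [ 0.577 -0.213] 0.06
both hex rect [0.614 0.032] [0.095 0.058] 50 circ [0.616 0.029] 0.053
both tray rect [0.585 0.243] [0.07  0.083] 44 circ [0.582 0.247] 0.052
both tintop rect [0.604 0.019] [0.104 0.05 ] 51 circ [0.609 0.013] 0.054
both spooltop rect [0.582 0.219] [0.079 0.096] 24 circ [0.581 0.216] 0.059
both bottle rect [ 0.584 -0.258] [0.039 0.124] 1 circ [ 0.574 -0.259] 0.063
both small rect [ 0.43  -0.062] [0.108 0.044] 83 circ [ 0.424 -0.063] 0.056
both red rect [ 0.465 -0.271] [0.116 0.036] 78 circ [ 0.449 -0.268] 0.058
both glass rect [0.734 0.148] [0.098 0.137] 26 circ [0.73  0.144] 0.079
```

Run:
```python
from h import *
s=camera("scene");d=camera("side")
f=lambda a,b:(180+a/2.7,140+b/2.7); g=lambda a,b:(200+a/2.7,150+b/2.7)
for k,a,b,z in[("tintop",(349,240),(275,252),.04),("spooltop",(123,373),(300,392),.066),("bottlebase",(602,173),(326,149),.008),("bottletip",(614,80),(324,60),.108),("smalltop",(567,335),(493,208),.05),("tray rim",(136,428),(303,454),.008),("glassrim",(95,205),(110,325),.076),("cork",(596,174),(327,153),.006),("redtop",(740,152),(447,58),.102)]:
    print(k,ray(s,*f(*a),z),ray(d,*g(*b),z))
print("cutter",ray(s,*f(445,120),.01),ray(s,*f(555,65),.01))
```

```text
tintop [0.6153 0.0298 0.04  ] [0.6161 0.034  0.04  ]
spooltop [0.5846 0.2465 0.066 ] [0.5849 0.2526 0.066 ]
bottlebase [ 0.5731 -0.2141  0.008 ] [ 0.5805 -0.2068  0.008 ]
bottletip [ 0.5749 -0.2119  0.108 ] [ 0.5809 -0.2002  0.108 ]
smalltop [ 0.4315 -0.028   0.05  ] [ 0.4306 -0.0221  0.05  ]
tray rim [0.5818 0.2468 0.008 ] [0.5843 0.2503 0.008 ]
glassrim [0.7357 0.1816 0.076 ] [0.7259 0.1892 0.076 ]
cork [ 0.5769 -0.2109  0.006 ] [ 0.5794 -0.2021  0.006 ]
redtop [ 0.4553 -0.229   0.102 ] [ 0.4626 -0.2176  0.102 ]
cutter [ 0.7115 -0.1522  0.01  ] [ 0.7107 -0.2892  0.01  ]
```

Request:
arm_command(
  targets=[
    [[0.085,0.047,-0.015,0,0,0,0],[0.085,0.047,-0.015,0,0,0,0],[0.085,0.047,-0.015,0,0,0,0],[0.085,0.047,-0.015,0,0,0,0],[0.085,0.047,-0.015,0,0,0,0]],
  ],
  grip_force=40,
)

```text
t: 1.08
tool_pos: [0.3876, -0.3616, 0.2315]
tool_rot: [0.0, 0.984, 0.178, 0.0]
ft_force: [0.4, -0.9, -0.3]
opening: 0.0851
```

Request:
arm_command(
  targets=[
    [[0.085,0.047,-0.015,0,0,0,0],[0.085,0.047,-0.015,0,0,0,0],[0.085,0.047,-0.015,0,0,0,0],[0.085,0.047,-0.015,0,0,0,10.25],[0.085,0.04,0,0,0,0,10.25]],
  ],
)

```text
t: 1.7
tool_pos: [0.5828, -0.2299, 0.2317]
tool_rot: [-0.001, 1.0, -0.001, 0.0]
ft_force: [-0.2, -1.3, 0.4]
opening: 0.0848
```

Request:
arm_command(
  targets=[
    [[0.085,0,0,0,0,0,0]],
  ],
)

```text
t: 1.82
tool_pos: [0.5836, -0.2303, 0.2302]
tool_rot: [-0.001, 1.0, 0.003, 0.0]
ft_force: [-0.4, -0.6, 0.0]
opening: 0.085
```

```bash
cat > look.py <<'E'
import sys
from h import *
c=camera("wrist");np.save("w.npy",c,allow_pickle=True);cv2.imwrite(f"pics/{sys.argv[1]}.png",np.clip(c["pixels"].astype(float)*1.4,0,255).astype(np.uint8)[...,::-1])
o=get_obs();print(o["t"],o["tool_pos"].round(4),o["tool_rot"].round(3),o["joint_positions"].round(2))
E
python3 look.py w1
```

```text
1.875 [ 0.5816 -0.2323  0.2304] [-0.     1.     0.002 -0.001] [ 0.45  0.48 -0.15  1.28  0.07  1.39 -1.26]
```

View pics/w1.png

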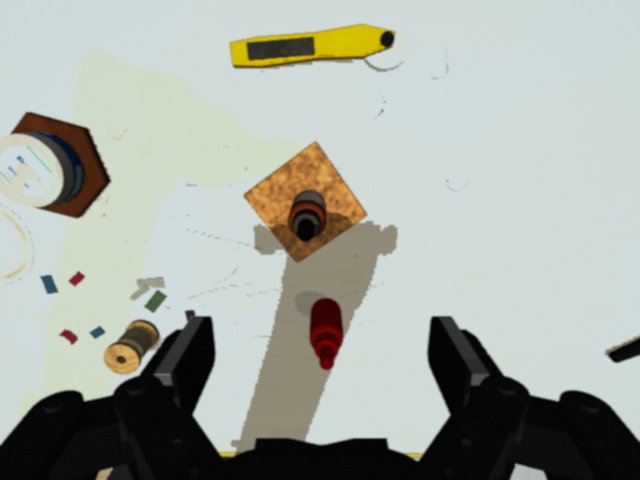

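Run:
```python
from h import *
c=np.load("w.npy",allow_pickle=True).item()
C=[ray(c,u,v,.006) for u,v in[(317,142),(245,195),(297,262),(367,214)]];print("cork",C,np.mean(C,0))
print("tip",ray(c,306,232,.108),"shoulder",ray(c,307,213,.068))
print("redtip",ray(c,326,364,.102)); print("pix of TCP ground",pix(c,[.578,-.21,.006]))
w=cloud(c);m=(np.abs(w[...,2]-.1)<.02)&(np.hypot(w[...,0]-.578,w[...,1]+.21)<.04);print(m.sum(),np.median(w[m],0),w[m].max(0))
```

```text
cork [array([ 0.6431, -0.2252,  0.006 ]), array([ 0.592 , -0.1542,  0.006 ]), array([ 0.5214, -0.2045,  0.006 ]), array([ 0.5735, -0.2755,  0.006 ])] [ 0.5825  -0.21485  0.006  ]
tip [ 0.5851 -0.2186  0.108 ] shoulder [ 0.5896 -0.2178  0.068 ]
redtip [ 0.466  -0.2345  0.102 ]
pix of TCP ground [301.6 209.2]
629 [ 0.58574733 -0.21761405  0.08552388] [ 0.59355791 -0.20617335  0.10912322]
```

Request:
arm_command(
  targets=[
    [[0.085,0.01,-0.015,0,0,10,0],[0.085,0,0,0,0,10,0],[0.085,0,0,0,0,10,0],[0.085,-0.025,0,0.0433,0,0,0],[0.085,-0.015,0,0.026,0,0,0]],
  ],
)

```text
t: 2.5
tool_pos: [0.5871, -0.2201, 0.1493]
tool_rot: [0.001, 0.966, -0.001, 0.257]
ft_force: [1.1, 0.4, 0.1]
opening: 0.0848
```

Request:
arm_command(
  targets=[
    [[0.085,0,0,0,0,0,0]],
  ],
)

```text
t: 2.62
tool_pos: [0.5872, -0.2188, 0.1482]
tool_rot: [-0.001, 0.967, -0.001, 0.256]
ft_force: [1.6, 0.5, -0.2]
opening: 0.0849
```

```bash
python3 look.py w2
python3 - <<'E'
from h import *
s=camera("side")
cv2.imwrite("pics/s2.png",cv2.resize(np.clip(s["pixels"][60:300,200:520]*1.4,0,255).astype(np.uint8),None,fx=2.4,fy=2.4)[...,::-1])
E
```

```text
2.675 [ 0.5895 -0.2194  0.1509] [ 0.     0.966 -0.001  0.258] [ 0.68  0.27 -0.27  1.92 -0.3   0.5  -0.9 ]
```

View pics/w2.png

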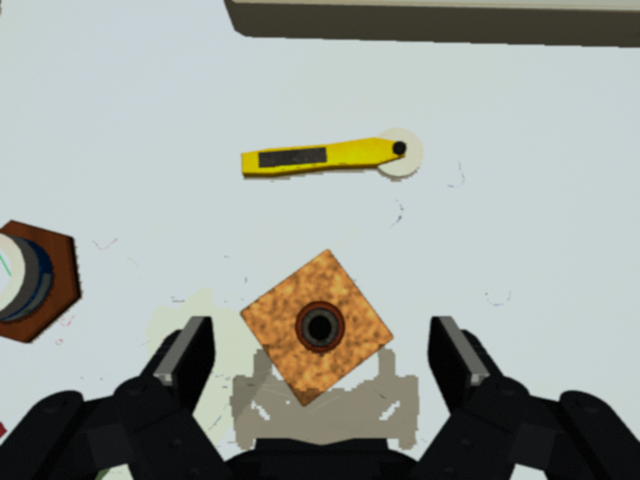

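View pics/s2.png

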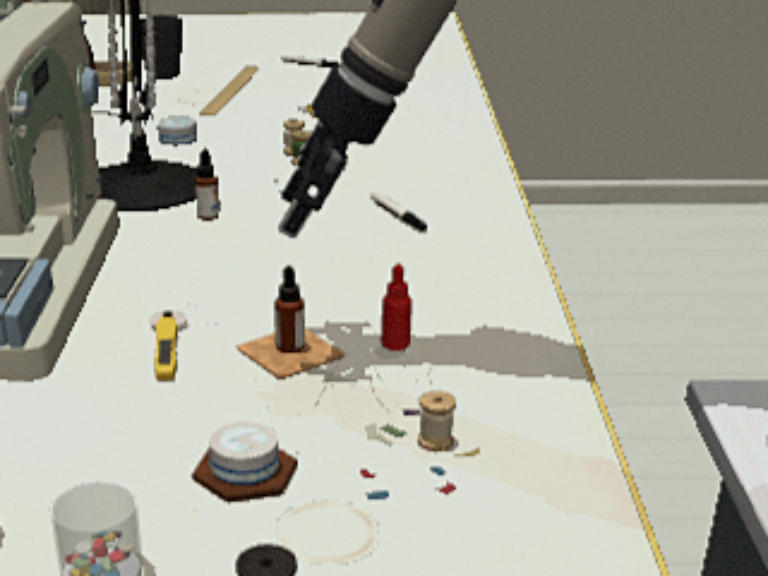

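Run:
```python
from h import *
c=np.load("w.npy",allow_pickle=True).item()
print("cork",np.mean([ray(c,u,v,.006) for u,v in[(328,250),(241,313),(305,406),(393,338)]],0))
print("tip",ray(c,320,327,.108),"shoulder",ray(c,320,327,.066))
```

```text
cork [ 0.581425 -0.214625  0.006   ]
tip [ 0.5827 -0.2178  0.108 ] shoulder [ 0.5816 -0.2176  0.066 ]
```

Request:
arm_command(
  targets=[
    [[0.085,-0.018,-0.001,0.033,0,0,0],[0.085,-0.018,0,0.033,0,0,0],[0.085,-0.009,0,0.017,0,0,0],[0.085,-0.009,0,0.017,0,0,0],[0.085,0,0,0,0,0,0]],
  ],
)

```text
t: 3.35
tool_pos: [0.5946, -0.218, 0.0381]
tool_rot: [0.0, 0.966, -0.0, 0.259]
ft_force: [0.3, -0.4, 0.3]
opening: 0.0849
```

Request:
arm_command(
  targets=[
    [[0.025,0,0,0,0,0,0],[0.025,0,0,0,0,0,0],[0.025,0,0,0,0,0,0],[0.025,0,0,0,0,0,0],[0.025,0,0,0,0,0,0]],
  ],
  grip_force=40,
)

```text
t: 3.98
tool_pos: [0.5952, -0.218, 0.039]
tool_rot: [0.001, 0.966, 0.0, 0.26]
ft_force: [-1.2, -1.6, 6.1]
opening: 0.0313
```

```bash
python3 look.py w3
```

```text
4.025 [ 0.5952 -0.218   0.039 ] [0.001 0.966 0.    0.26 ] [ 0.71  0.46 -0.33  2.01 -0.35  0.23 -0.8 ]
```

View pics/w3.png

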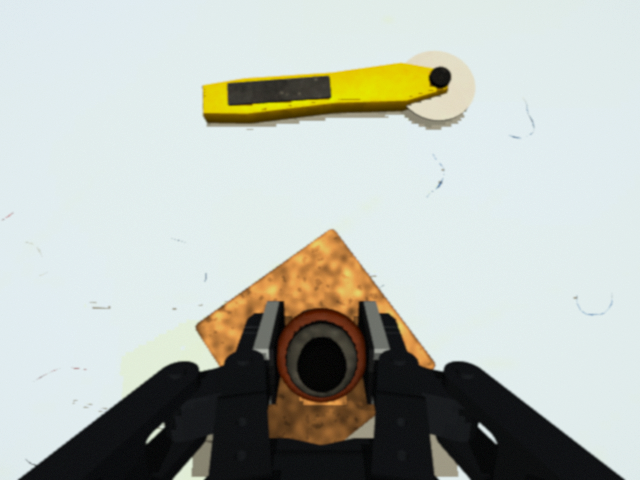

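Request:
arm_command(
  targets=[
    [[0.025,0.01,0,-0.0173,0,0,0],[0.025,0.02,0,-0.0346,0,0,0],[0.025,0.02,0,-0.0346,0,0,0],[0.025,0.0165,-0.03,0.0095,0,0,0],[0.025,0.0165,-0.04,0.0095,0,0,0]],
  ],
)

```text
t: 4.65
tool_pos: [0.6321, -0.1488, 0.1379]
tool_rot: [0.001, 0.966, -0.002, 0.259]
ft_force: [0.0, -0.6, -1.5]
opening: 0.0315
```

Request:
arm_command(
  targets=[
    [[0.025,0,-0.05,0,0,0,0],[0.025,0,-0.05,0,0,0,0],[0.025,0,-0.05,0,0,0,0],[0.025,0,-0.05,0,0,0,0],[0.025,0,-0.05,0,0,0,0]],
  ],
)

```text
t: 5.28
tool_pos: [0.6312, 0.104, 0.1367]
tool_rot: [0.0, 0.966, 0.0, 0.258]
ft_force: [0.9, -0.3, -1.0]
opening: 0.031
```

Request:
arm_command(
  targets=[
    [[0.025,0,-0.03,0,0,0,0],[0.025,0,-0.008,0,0,0,0],[0.025,0,0,0,0,0,0]],
  ],
)

```text
t: 5.65
tool_pos: [0.6318, 0.1397, 0.1369]
tool_rot: [0.001, 0.966, 0.0, 0.258]
ft_force: [-0.0, -0.5, -0.3]
opening: 0.0313
```

```bash
python3 look.py w4
python3 - <<'E'
from h import *
s=camera("side")
cv2.imwrite("pics/s4.png",cv2.resize(np.clip(s["pixels"][130:370,160:480]*1.4,0,255).astype(np.uint8),None,fx=2.4,fy=2.4)[...,::-1])
E
```

```text
5.7 [0.632  0.1383 0.137 ] [ 0.001  0.966 -0.001  0.258] [-0.42  0.29  0.1   1.92  0.32  0.45 -2.16]
```

View pics/w4.png

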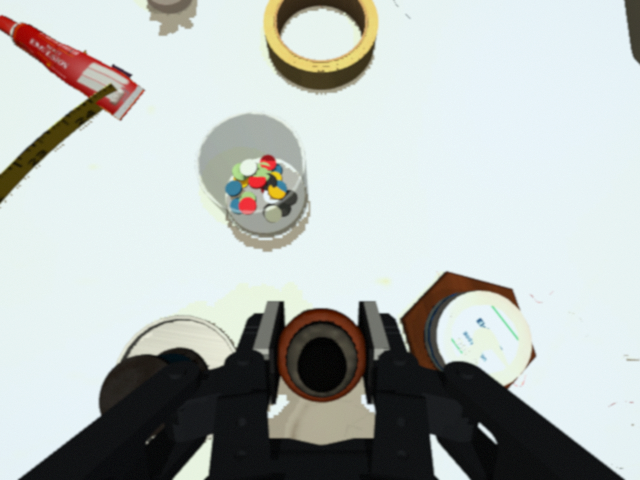

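View pics/s4.png

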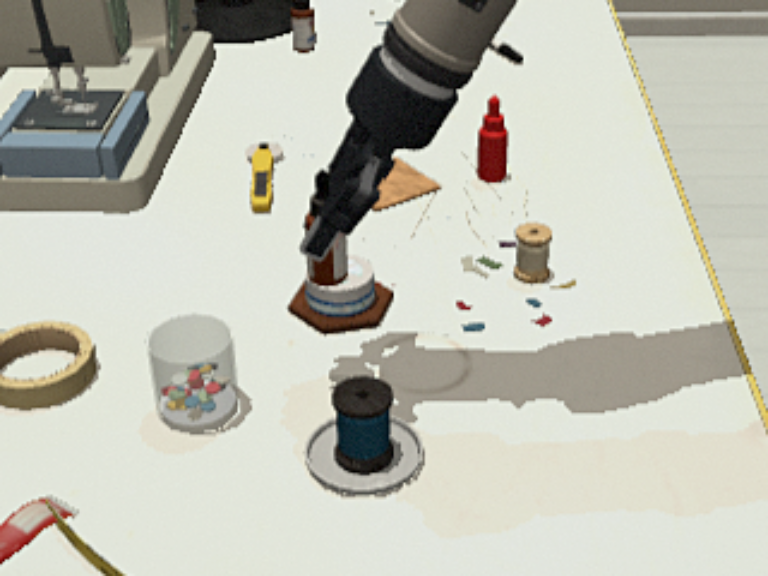

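Request:
arm_command(
  targets=[
    [[0.025,0.026,0,0.015,0,0,0],[0.025,-0.02,0,0.0346,0,0,0],[0.025,-0.02,0,0.0346,0,0,0],[0.025,0,0,0,0,0,0]],
  ],
)

```text
t: 6.25
tool_pos: [0.659, 0.1364, 0.053]
tool_rot: [0.003, 0.967, -0.001, 0.254]
ft_force: [-0.6, -0.4, -0.0]
opening: 0.0314
```

```bash
python3 look.py w5
```

```text
6.3 [0.6614 0.1378 0.0563] [ 0.001  0.966 -0.001  0.257] [-0.43  0.46  0.15  1.92  0.34  0.28 -2.2 ]
```

Request:
arm_command(
  targets=[
    [[0.025,-0.0065,0,0.0113,0,0,0],[0.025,-0.003,0,0.0052,0,0,0],[0.025,0,0,0,0,0,0]],
  ],
)

```text
t: 6.68
tool_pos: [0.6622, 0.1406, 0.0387]
tool_rot: [0.0, 0.966, 0.0, 0.259]
ft_force: [0.1, 0.0, -0.6]
opening: 0.0311
```

Request:
arm_command(
  targets=[
    [[0.025,-0.001,0,0.0017,0,0,0],[0.025,0,0,0,0,0,0]],
  ],
)

```text
t: 6.92
tool_pos: [0.6624, 0.1407, 0.0369]
tool_rot: [-0.0, 0.966, 0.0, 0.259]
ft_force: [-0.2, 0.1, -0.1]
opening: 0.0311
```

Request:
arm_command(
  targets=[
    [[0.025,-0.001,0,0.0017,0,0,0],[0.025,0,0,0,0,0,0]],
  ],
)

```text
t: 7.18
tool_pos: [0.6621, 0.1406, 0.0345]
tool_rot: [0.0, 0.966, 0.0, 0.259]
ft_force: [-0.3, 0.5, -0.7]
opening: 0.0314
```

```bash
python3 look.py w6;  python3 - <<'E'
from h import *
s=camera("side")
cv2.imwrite("pics/s6.png",cv2.resize(np.clip(s["pixels"][180:320,220:400]*1.4,0,255).astype(np.uint8),None,fx=4,fy=4)[...,::-1])
E
```

```text
7.225 [0.6621 0.1405 0.0346] [0.    0.966 0.    0.259] [-0.45  0.5   0.16  1.94  0.37  0.23 -2.23]
```

View pics/s6.png

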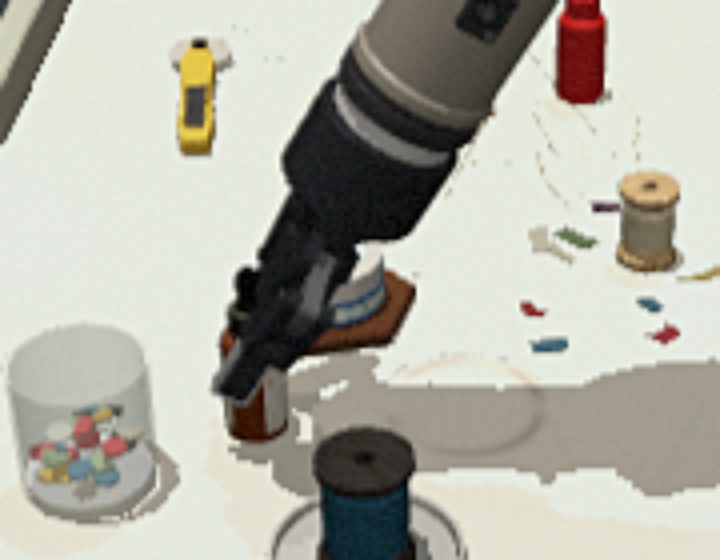

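Request:
arm_command(
  targets=[
    [[0.025,-0.001,0,0.0017,0,0,0],[0.025,0,0,0,0,0,0]],
  ],
)

```text
t: 7.52
tool_pos: [0.6626, 0.1407, 0.0331]
tool_rot: [-0.0, 0.966, 0.0, 0.259]
ft_force: [-0.3, -0.3, -0.3]
opening: 0.0311
```

Request:
arm_command(
  targets=[
    [[0.025,-0.0005,0,0.0009,0,0,0],[0.025,0,0,0,0,0,0]],
  ],
)

```text
t: 7.78
tool_pos: [0.663, 0.1407, 0.0331]
tool_rot: [-0.0, 0.966, -0.0, 0.26]
ft_force: [-2.8, -0.5, 6.3]
opening: 0.0313
```

Request:
arm_command(
  targets=[
    [[0.06,0,0,0,0,0,0],[0.06,0,0,0,0,0,0],[0.06,0,0,0,0,0,0],[0.085,0.005,0,-0.0087,0,0,0],[0.085,0.02,0,-0.0346,0,0,0]],
  ],
)

```text
t: 8.4
tool_pos: [0.6598, 0.1398, 0.0792]
tool_rot: [0.001, 0.967, 0.001, 0.256]
ft_force: [0.5, -0.1, 0.7]
opening: 0.0848
```

Request:
arm_command(
  targets=[
    [[0.085,0.02,0,-0.0346,0,0,0],[0.085,0.02,0,-0.0346,0,0,0],[0.085,0.01,0.03,-0.0173,0,-10,0],[0.085,-0.02,0.04,0,0,-10,0],[0.085,-0.025,0.04,0,0,-10,0]],
  ],
)

```text
t: 9.02
tool_pos: [0.6198, 0.0308, 0.171]
tool_rot: [0.001, 1.0, -0.001, 0.006]
ft_force: [0.4, -0.2, -1.1]
opening: 0.0851
```

Request:
arm_command(
  targets=[
    [[0.085,0,0,0,0,0,0]],
  ],
)

```text
t: 9.15
tool_pos: [0.6208, 0.0247, 0.1682]
tool_rot: [0.004, 1.0, -0.006, 0.006]
ft_force: [-0.5, -0.0, 0.5]
opening: 0.0849
```

```bash
python3 look.py w7
```

```text
9.2 [0.6204 0.0287 0.1683] [ 0.002  1.    -0.004  0.006] [-0.05  0.49 -0.05  1.41  0.03  1.23 -1.67]
```

View pics/w7.png

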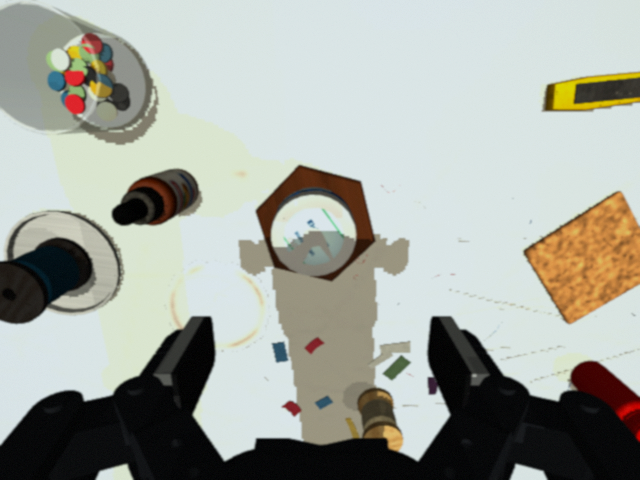

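Run:
```python
from h import *
c=np.load("w.npy",allow_pickle=True).item()
H=[ray(c,u,v,.01) for u,v in[(300,165),(363,182),(374,238),(332,280),(272,266),(256,212)]]
print("hex",np.mean(H,0),[np.linalg.norm(H[i]-H[i+3]).round(3) for i in range(3)])
T=[ray(c,u,v,.04) for u,v in[(271,236),(356,234),(313,194),(315,276)]]
print("tin",T[0]+T[1],T[2]+T[3],np.linalg.norm(T[0]-T[1]),np.linalg.norm(T[2]-T[3]))
Q=[ray(c,u,v,.006) for u,v in[(526,255),(621,192),(570,324)]];print("corkcorner",Q)
R=[ray(c,u,v,.01) for u,v in[(6,255),(122,262),(65,209),(70,312)]];print("tray",R)
```

```text
hex [0.61931667 0.02815    0.01      ] [np.float64(0.102), np.float64(0.105), np.float64(0.1)]
tin [1.2397 0.0599 0.08  ] [1.2375 0.0591 0.08  ] 0.0641038220389393 0.064700695514036
corkcorner [array([ 0.5892, -0.1533,  0.006 ]), array([ 0.6433, -0.2231,  0.006 ]), array([ 0.5209, -0.2046,  0.006 ])]
tray [array([0.5967, 0.2916, 0.01  ]), array([0.589 , 0.1946, 0.01  ]), array([0.6358, 0.233 , 0.01  ]), array([0.5421, 0.2492, 0.01  ])]
```

Request:
arm_command(
  targets=[
    [[0.085,0,-0.0015,0.05,0,0,0],[0.085,0,0,0.05,0,0,0],[0.085,0,0,0.04,0,0,0],[0.085,0,0,0.01,0,0,0],[0.085,0,0,0,0,0,0]],
  ],
)

```text
t: 9.82
tool_pos: [0.6214, 0.0342, 0.0191]
tool_rot: [0.001, 1.0, -0.0, 0.006]
ft_force: [0.2, 0.3, 0.5]
opening: 0.0854
```

```bash
python3 look.py w8
```

```text
9.875 [0.6225 0.034  0.0203] [ 0.001  1.    -0.001  0.008] [-0.05  0.63 -0.05  1.57  0.04  0.93 -1.68]
```

View pics/w8.png

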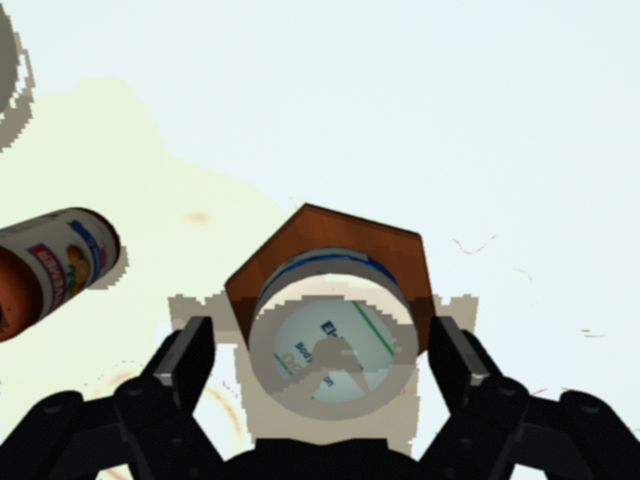

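Request:
arm_command(
  targets=[
    [[0.085,-0.002,0.004,0,0,0,0],[0.085,0,0,0.011,0,0,0],[0.055,0,0,0,0,0,0],[0.055,0,0,0,0,0,0],[0.055,0,0,0,0,0,0]],
  ],
  grip_force=40,
)

```text
t: 10.5
tool_pos: [0.6192, 0.029, 0.0073]
tool_rot: [0.001, 1.0, -0.001, 0.006]
ft_force: [-1.0, -0.7, -0.8]
opening: 0.0642
```

Request:
arm_command(
  targets=[
    [[0.055,0,0,0,0,0,0],[0.055,0,0,-0.01,0,0,0],[0.055,0,0,-0.03,0,0,0],[0.055,0,0,-0.03,0,0,0],[0.055,0,0,0,0,0,0]],
  ],
)

```text
t: 11.12
tool_pos: [0.6214, 0.0294, 0.0813]
tool_rot: [0.001, 1.0, -0.001, 0.01]
ft_force: [-0.2, -0.5, -0.2]
opening: 0.0641
```

```bash
python3 look.py w9;  python3 - <<'E'
from h import *
s=camera("side")
cv2.imwrite("pics/s9.png",cv2.resize(np.clip(s["pixels"][140:320,220:420]*1.4,0,255).astype(np.uint8),None,fx=3.3,fy=3.3)[...,::-1])
E
```

```text
11.175 [0.6197 0.0292 0.0792] [ 0.001  1.    -0.001  0.008] [-0.04  0.56 -0.05  1.53  0.03  1.04 -1.67]
```

View pics/w9.png

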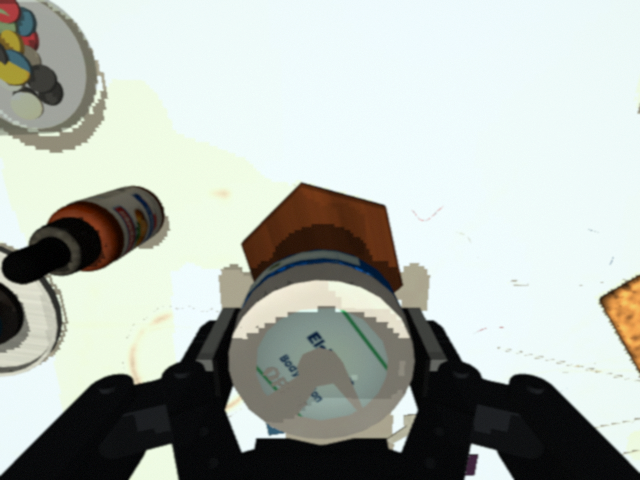

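View pics/s9.png

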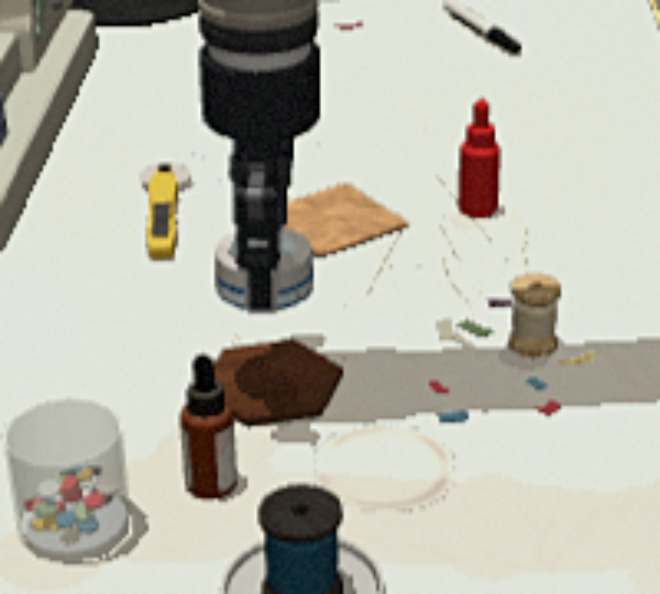

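Request:
arm_command(
  targets=[
    [[0.055,-0.007,0.04,0,0,0,0],[0.055,-0.007,0.05,0,0,0,0],[0.055,-0.008,0.05,0,0,0,0],[0.055,-0.008,0.05,0,0,0,0],[0.055,-0.008,0.04,0,0,0,0]],
  ],
)

```text
t: 11.85
tool_pos: [0.5779, -0.2034, 0.0759]
tool_rot: [0.002, 1.0, -0.002, 0.004]
ft_force: [0.2, 0.1, -1.2]
opening: 0.0647
```

Request:
arm_command(
  targets=[
    [[0.055,0,0.013,0,0,0,0],[0.055,0,0,0,0,0,0]],
  ],
)

```text
t: 12.1
tool_pos: [0.5793, -0.2139, 0.0765]
tool_rot: [0.001, 1.0, -0.002, 0.005]
ft_force: [0.1, -0.2, -0.5]
opening: 0.0647
```

```bash
python3 look.py w10
```

```text
12.15 [ 0.58   -0.2117  0.0768] [ 0.     1.    -0.     0.005] [ 0.33  0.56 -0.01  1.53  0.    1.04 -1.25]
```

View pics/w10.png

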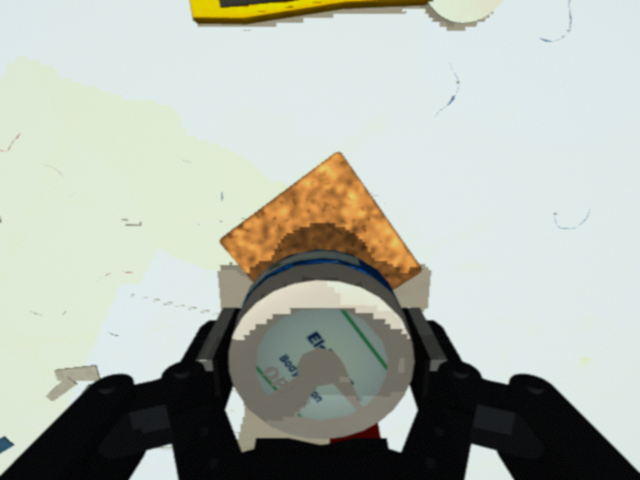

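Run:
```python
from h import *
c=np.load("w.npy",allow_pickle=True).item()
print("cork",(ray(c,221,241,.006)+ray(c,421,268,.006))/2, "top",ray(c,340,152,.006))
print("tin",ray(c,321,362,.109), [ray(c,u,v,.109) for u,v in((229,358),(413,358),(321,280),(321,444))])
```

```text
cork [ 0.583  -0.2143  0.006 ] top [ 0.6435 -0.2244  0.006 ]
tin [ 0.5803 -0.2135  0.109 ] [array([ 0.5821, -0.1817,  0.109 ]), array([ 0.5818, -0.2454,  0.109 ]), array([ 0.6112, -0.2136,  0.109 ]), array([ 0.5441, -0.2134,  0.109 ])]
```

Aligned within about 3 mm. Lowering (73 mm nominal) and stepping to contact.

Request:
arm_command(
  targets=[
    [[0.055,0.002,0,0.04,0,0,0],[0.055,0,0,0.02,0,0,0],[0.055,0,0,0.009,0,0,0],[0.055,0,0,0,0,0,0]],
  ],
)

```text
t: 12.65
tool_pos: [0.583, -0.212, 0.0083]
tool_rot: [0.001, 1.0, 0.0, 0.006]
ft_force: [-0.7, 0.2, -0.3]
opening: 0.0645
```

Request:
arm_command(
  targets=[
    [[0.055,0,0,0.002,0,0,0],[0.055,0,0,0,0,0,0]],
  ],
)

```text
t: 12.9
tool_pos: [0.5835, -0.2141, 0.0076]
tool_rot: [0.002, 1.0, -0.001, 0.007]
ft_force: [0.2, 0.2, -0.9]
opening: 0.0647
```

Request:
arm_command(
  targets=[
    [[0.055,0,0,0.0015,0,0,0],[0.055,0,0,0,0,0,0]],
  ],
)

```text
t: 13.15
tool_pos: [0.5828, -0.2141, 0.0053]
tool_rot: [0.001, 1.0, -0.001, 0.006]
ft_force: [-0.0, -0.4, -0.6]
opening: 0.0649
```

Request:
arm_command(
  targets=[
    [[0.055,0,0,0.0015,0,0,0],[0.055,0,0,0,0,0,0]],
  ],
)

```text
t: 13.4
tool_pos: [0.5826, -0.214, 0.0035]
tool_rot: [0.001, 1.0, -0.001, 0.006]
ft_force: [-0.9, 0.4, -0.6]
opening: 0.0642
```

Request:
arm_command(
  targets=[
    [[0.055,0,0,0.001,0,0,0],[0.055,0,0,0,0,0,0]],
  ],
)

```text
t: 13.65
tool_pos: [0.5829, -0.2141, 0.0031]
tool_rot: [0.001, 1.0, -0.001, 0.006]
ft_force: [-0.8, -0.2, 2.9]
opening: 0.0644
```

Request:
arm_command(
  targets=[
    [[0.085,0,0,0,0,0,0],[0.085,0,0,0,0,0,0],[0.085,0,0,-0.02,0,0,0],[0.085,0,0,-0.06,0,0,0],[0.085,0,0,-0.06,0,0,0]],
  ],
)

```text
t: 14.28
tool_pos: [0.5806, -0.2135, 0.1435]
tool_rot: [0.001, 1.0, -0.001, 0.005]
ft_force: [1.4, 0.2, 0.2]
opening: 0.0851
```

Request:
arm_command(
  targets=[
    [[0.085,0,0,-0.05,0,0,0],[0.085,0,0,0,0,0,0]],
  ],
)

```text
t: 14.52
tool_pos: [0.584, -0.2147, 0.1987]
tool_rot: [0.003, 1.0, -0.001, 0.012]
ft_force: [0.1, 0.6, -0.8]
opening: 0.0849
```

```bash
python3 look.py w11
```

```text
14.575 [ 0.582  -0.214   0.1952] [ 0.002  1.    -0.001  0.009] [ 0.33  0.46 -0.01  1.38  0.    1.28 -1.25]
```

View pics/w11.png

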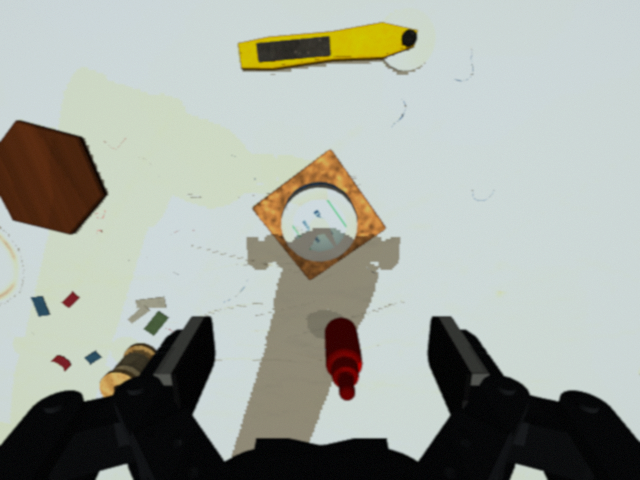

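Request:
arm_command(
  targets=[
    [[0.085,0,-0.04,0,0,0,0],[0.085,0,-0.05,0,0,0,0],[0.085,0,-0.05,0,0,0,0],[0.085,0,-0.05,0,0,0,0],[0.085,0,-0.05,0,0,0,0]],
  ],
)

```text
t: 15.2
tool_pos: [0.5796, 0.028, 0.1896]
tool_rot: [0.002, 1.0, -0.001, 0.004]
ft_force: [0.7, 0.7, 0.7]
opening: 0.085
```

Request:
arm_command(
  targets=[
    [[0.085,0,-0.05,0,0,0,0],[0.085,0,-0.05,0,0,0,0],[0.085,0,-0.05,0,0,0,0],[0.085,0,-0.05,0,0,0,0],[0.085,0,-0.015,0,0,0,0]],
  ],
)

```text
t: 15.82
tool_pos: [0.5786, 0.2467, 0.1886]
tool_rot: [0.001, 1.0, 0.003, 0.003]
ft_force: [-0.2, 0.1, -0.3]
opening: 0.0849
```

Request:
arm_command(
  targets=[
    [[0.085,0,0,0,0,0,0],[0.085,0,0,0,0,0,0]],
  ],
)

```text
t: 16.08
tool_pos: [0.582, 0.2384, 0.1905]
tool_rot: [0.003, 1.0, -0.003, 0.005]
ft_force: [-0.6, 0.2, 0.5]
opening: 0.0849
```

```bash
python3 look.py w12
```

```text
16.125 [0.5822 0.2383 0.1908] [ 0.003  1.    -0.003  0.006] [-0.33  0.5  -0.15  1.35  0.08  1.3  -2.05]
```

View pics/w12.png

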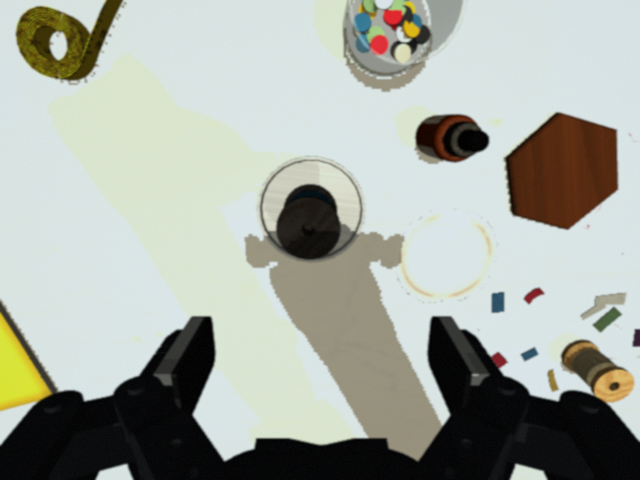

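Run:
```python
from h import *
c=np.load("w.npy",allow_pickle=True).item()
R=[ray(c,u,v,.01) for u,v in[(260,208),(363,210),(312,156),(311,260)]]
print("tray",(R[0]+R[1])/2,(R[2]+R[3])/2,np.linalg.norm(R[0]-R[1]),np.linalg.norm(R[2]-R[3]))
S=[ray(c,u,v,.066) for u,v in[(277,228),(341,228),(309,197),(309,260)]]
print("spool",(S[0]+S[1])/2,(S[2]+S[3])/2,np.linalg.norm(S[0]-S[1]),np.linalg.norm(S[2]-S[3]))
H=[ray(c,u,v,.01) for u,v in[(559,112),(617,130),(616,190),(568,229),(512,213),(506,158)]];print("hex",np.mean(H,0))
print("bottle tip",ray(c,479,139,.102),"base",ray(c,436,140,.03))
```

```text
tray [0.5891 0.2461 0.01  ] [0.58795 0.24625 0.01   ] 0.09063178250481449 0.09352357991437242
spool [0.58745 0.24695 0.066  ] [0.5864 0.247  0.066 ] 0.0473009513646396 0.048406611118730465
hex [0.61885    0.03038333 0.01      ]
bottle tip [0.6519 0.1436 0.102 ] base [0.6481 0.1477 0.03  ]
```

Request:
arm_command(
  targets=[
    [[0.085,0.005,-0.0085,0.05,0,0,0],[0.085,0,0,0.04,0,0,0],[0.085,0,0,0.02,0,0,0],[0.085,0,0,0,0,0,0]],
  ],
)

```text
t: 16.62
tool_pos: [0.5869, 0.2465, 0.0793]
tool_rot: [0.003, 1.0, -0.003, 0.004]
ft_force: [-0.5, 0.8, 0.7]
opening: 0.0846
```

```bash
python3 look.py w13
```

```text
16.675 [0.5882 0.2476 0.0812] [ 0.002  1.    -0.002  0.006] [-0.34  0.6  -0.14  1.46  0.1   1.08 -2.08]
```

View pics/w13.png

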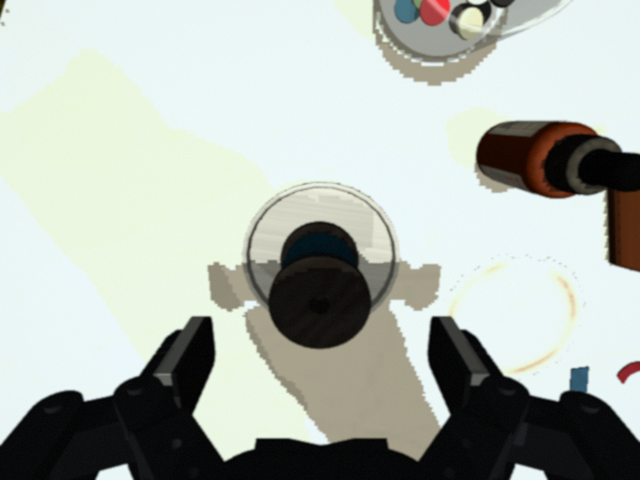

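Request:
arm_command(
  targets=[
    [[0.085,0,0,0.04,0,0,0],[0.085,0,0,0.025,0,0,0],[0.085,0,0,0,0,0,0],[0.04,0,0,0,0,0,0],[0.04,0,0,0,0,0,0]],
  ],
)

```text
t: 17.3
tool_pos: [0.5903, 0.2501, 0.0188]
tool_rot: [0.001, 1.0, -0.001, 0.008]
ft_force: [-0.1, -1.5, 0.1]
opening: 0.051
```

Request:
arm_command(
  targets=[
    [[0.04,0,0,0,0,0,0],[0.04,0,0,0,0,0,0],[0.04,0,0,0,0,0,0]],
  ],
)

```text
t: 17.68
tool_pos: [0.5904, 0.2501, 0.0188]
tool_rot: [0.001, 1.0, -0.001, 0.008]
ft_force: [0.2, -0.7, 6.1]
opening: 0.0472
```

Request:
arm_command(
  targets=[
    [[0.04,0,0,-0.01,0,0,0],[0.04,0,0,-0.04,0,0,0],[0.04,0,0,-0.05,0,0,0],[0.04,0,0,-0.04,0,0,0],[0.04,0,0,0,0,0,0]],
  ],
)

```text
t: 18.3
tool_pos: [0.5894, 0.2515, 0.1616]
tool_rot: [-0.001, 1.0, -0.001, 0.01]
ft_force: [0.9, -0.1, -0.2]
opening: 0.0468
```

```bash
python3 look.py w14
```

```text
18.35 [0.5878 0.2505 0.1587] [ 0.001  1.    -0.001  0.008] [-0.34  0.53 -0.15  1.37  0.09  1.23 -2.07]
```

View pics/w14.png

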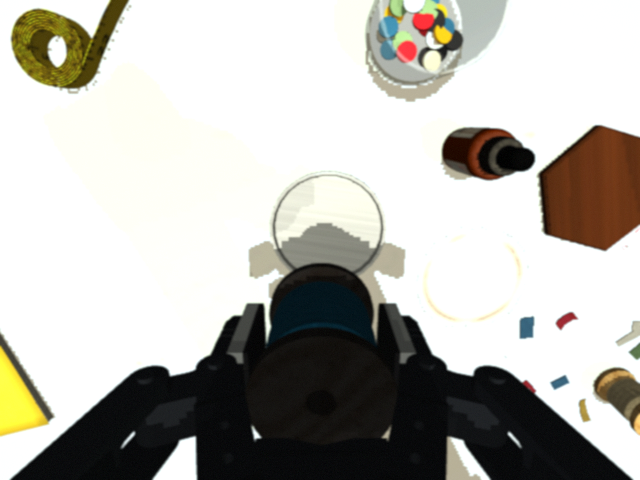

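Request:
arm_command(
  targets=[
    [[0.04,0.006,0.042,0,0,0,0],[0.04,0.006,0.05,0,0,0,0],[0.04,0.006,0.05,0,0,0,0],[0.04,0.006,0.05,0,0,0,0],[0.04,0.007,0.03,0,0,0,0]],
  ],
)

```text
t: 18.98
tool_pos: [0.616, 0.0233, 0.1553]
tool_rot: [0.003, 1.0, -0.003, 0.004]
ft_force: [-0.1, 1.1, 0.4]
opening: 0.047
```

Request:
arm_command(
  targets=[
    [[0.04,0,0,0.04,0,0,0],[0.04,0,0,0.03,0,0,0],[0.04,0,0,0,0,0,0],[0.04,0,0,0,0,0,0]],
  ],
)

```text
t: 19.48
tool_pos: [0.6185, 0.0278, 0.0877]
tool_rot: [0.001, 1.0, -0.001, 0.006]
ft_force: [-0.0, 0.6, 0.8]
opening: 0.047
```

```bash
python3 look.py w15
```

```text
19.525 [0.6192 0.0279 0.0886] [ 0.001  1.    -0.001  0.007] [-0.01  0.55 -0.1   1.52  0.06  1.06 -1.7 ]
```

View pics/w15.png

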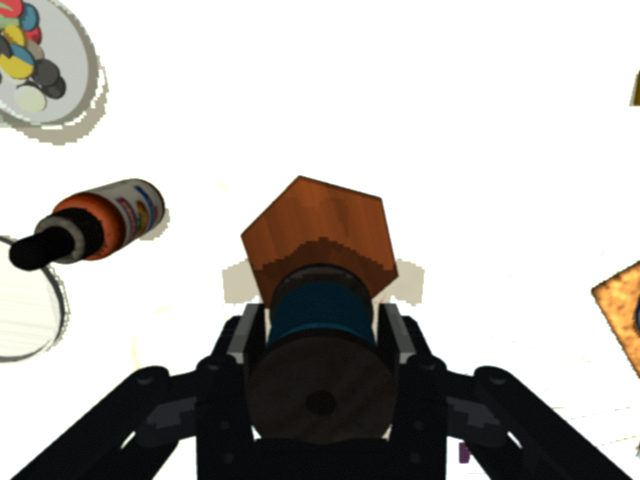

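Run:
```python
from h import *
c=np.load("w.npy",allow_pickle=True).item()
print("hex",(ray(c,242,236,.01)+ray(c,397,275,.01))/2)
print("spool top hole",ray(c,321,402,.136))
```

```text
hex [0.61895 0.0281  0.01   ]
spool top hole [0.6162 0.0282 0.136 ]
```

Request:
arm_command(
  targets=[
    [[0.04,0.002,0,0.03,0,0,0],[0.04,0,0,0.025,0,0,0],[0.04,0,0,0.005,0,0,0],[0.04,0,0,0,0,0,0]],
  ],
)

```text
t: 20.02
tool_pos: [0.6219, 0.0276, 0.0287]
tool_rot: [0.001, 1.0, -0.001, 0.007]
ft_force: [0.1, -0.4, -0.2]
opening: 0.047
```

Request:
arm_command(
  targets=[
    [[0.04,0,0,0.0015,0,0,0],[0.04,0,0,0,0,0,0]],
  ],
)

```text
t: 20.27
tool_pos: [0.6218, 0.0275, 0.027]
tool_rot: [0.001, 1.0, -0.001, 0.007]
ft_force: [-0.3, -0.1, -0.1]
opening: 0.0472
```

Request:
arm_command(
  targets=[
    [[0.04,0,0,0.0015,0,0,0],[0.04,0,0,0,0,0,0]],
  ],
)

```text
t: 20.52
tool_pos: [0.6215, 0.0275, 0.0249]
tool_rot: [0.001, 1.0, -0.001, 0.006]
ft_force: [0.2, 0.6, 1.3]
opening: 0.0472
```

Request:
arm_command(
  targets=[
    [[0.04,0,0,0.001,0,0,0],[0.04,0,0,0,0,0,0]],
  ],
)

```text
t: 20.78
tool_pos: [0.6215, 0.0274, 0.0248]
tool_rot: [0.001, 1.0, -0.001, 0.006]
ft_force: [-1.7, -0.9, 5.8]
opening: 0.0472
```

Request:
arm_command(
  targets=[
    [[0.085,0,0,0,0,0,0],[0.085,0,0,0,0,0,0],[0.085,0,0,0,0,0,0],[0.085,0,0,-0.03,0,0,0],[0.085,0,0,-0.05,0,0,0]],
  ],
)

```text
t: 21.4
tool_pos: [0.618, 0.0274, 0.1017]
tool_rot: [0.002, 1.0, -0.001, 0.003]
ft_force: [-0.2, 0.7, 0.4]
opening: 0.0849
```

Request:
arm_command(
  targets=[
    [[0.085,0,0,-0.06,0,0,0],[0.085,0,0,-0.03,0,0,0],[0.085,0,0,0,0,0,0]],
  ],
)

```text
t: 21.78
tool_pos: [0.6212, 0.0282, 0.197]
tool_rot: [0.001, 1.0, -0.001, 0.01]
ft_force: [-0.2, -0.3, 0.2]
opening: 0.0854
```

```bash
python3 look.py w16
```

```text
21.825 [0.6196 0.028  0.1943] [ 0.001  1.    -0.001  0.007] [-0.01  0.47 -0.1   1.38  0.05  1.28 -1.69]
```

View pics/w16.png

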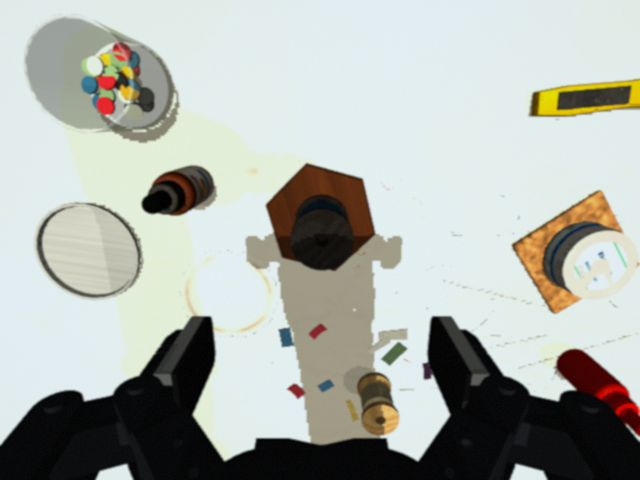

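Request:
arm_command(
  targets=[
    [[0.085,0.012,-0.038,0,0,0,0],[0.085,0.012,-0.038,0,0,0,0],[0.085,0.012,-0.038,0,0,10,0],[0.085,0,0,0,0,10,0],[0.085,-0.013,0,0.0357,0,0,0]],
  ],
)

```text
t: 22.45
tool_pos: [0.6513, 0.1437, 0.1537]
tool_rot: [0.001, 0.984, 0.002, 0.179]
ft_force: [1.2, -0.1, 0.4]
opening: 0.0853
```

Request:
arm_command(
  targets=[
    [[0.085,0,0,0,0,0,0],[0.085,0,0,0,0,0,0]],
  ],
)

```text
t: 22.7
tool_pos: [0.6567, 0.1415, 0.1557]
tool_rot: [0.002, 0.984, -0.001, 0.18]
ft_force: [1.1, -0.0, 0.2]
opening: 0.0851
```

```bash
python3 look.py w17
```

```text
22.75 [0.6574 0.1417 0.1568] [ 0.001  0.984 -0.001  0.181] [-0.23  0.38 -0.09  1.67  0.21  0.76 -2.  ]
```

View pics/w17.png

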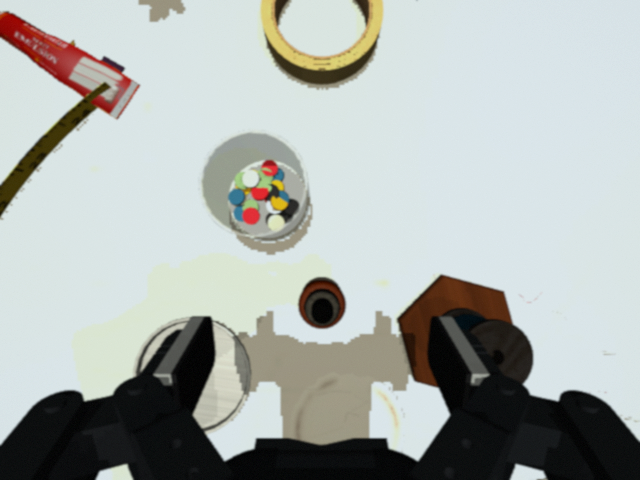

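Run:
```python
from h import *
c=np.load("w.npy",allow_pickle=True).item()
print(ray(c,322,309,.102),ray(c,322,301,.062))
```

```text
[0.6534 0.1411 0.102 ] [0.6533 0.141  0.062 ]
```

Request:
arm_command(
  targets=[
    [[0.085,-0.014,0,0.04,0,0,0],[0.085,-0.014,0,0.04,0,0,0],[0.085,-0.009,0,0.025,0,0,0],[0.085,-0.004,0,0.0125,0,0,0],[0.085,0,0,0,0,0,0]],
  ],
)

```text
t: 23.38
tool_pos: [0.6597, 0.1413, 0.0313]
tool_rot: [0.002, 0.984, -0.001, 0.18]
ft_force: [1.0, 0.2, 0.5]
opening: 0.085
```

```bash
python3 look.py w18;  python3 - <<'E'
from h import *
s=camera("side")
cv2.imwrite("pics/s18.png",cv2.resize(np.clip(s["pixels"][180:340,220:400]*1.4,0,255).astype(np.uint8),None,fx=3.6,fy=3.6)[...,::-1])
E
```

```text
23.425 [0.6604 0.1416 0.0324] [ 0.001  0.984 -0.001  0.181] [-0.26  0.54 -0.04  1.78  0.27  0.49 -2.09]
```

View pics/s18.png

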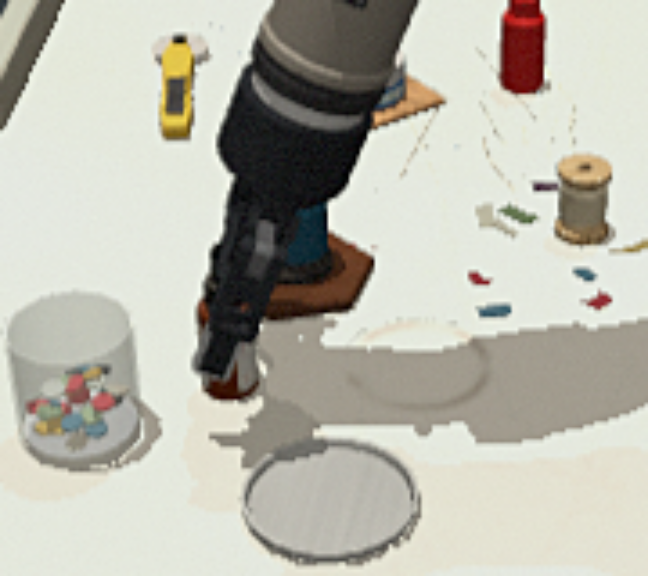

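Good: no contact force, and the fingers straddle the body. Grip and lift.

Request:
arm_command(
  targets=[
    [[0.025,0,0,0,0,0,0],[0.025,0,0,0,0,0,0],[0.025,0,0,0,0,0,0],[0.025,0,0,0,0,0,0],[0.025,0,0,0,0,0,0]],
  ],
  grip_force=40,
)

```text
t: 24.1
tool_pos: [0.6594, 0.1413, 0.0319]
tool_rot: [0.002, 0.984, -0.001, 0.18]
ft_force: [-1.4, -0.1, 5.0]
opening: 0.0311
```

Request:
arm_command(
  targets=[
    [[0.025,0.003,0,-0.009,0,0,0],[0.025,0.01,0,-0.028,0,0,0],[0.025,0.01,0,-0.028,0,0,0],[0.025,-0.02,-0.03,-0.007,0,0,0],[0.025,-0.02,-0.04,-0.007,0,0,0]],
  ],
)

```text
t: 24.72
tool_pos: [0.6153, 0.2104, 0.0996]
tool_rot: [0.002, 0.984, -0.003, 0.18]
ft_force: [0.8, 1.4, -2.0]
opening: 0.0314
```

Request:
arm_command(
  targets=[
    [[0.025,-0.021,-0.035,-0.007,0,0,0],[0.025,0,0,0,0,0,0],[0.025,0,0,0,0,0,0]],
  ],
)

```text
t: 25.1
tool_pos: [0.5933, 0.246, 0.0979]
tool_rot: [0.002, 0.984, -0.001, 0.179]
ft_force: [0.5, -0.8, -0.5]
opening: 0.0312
```

```bash
python3 look.py w19;  python3 - <<'E'
from h import *
for n in("side","scene"):
    s=camera(n); y,x=(180,220) if n=="side" else(140,150)
    cv2.imwrite(f"pics/{n}19.png",cv2.resize(np.clip(s["pixels"][y:y+190,x:x+200]*1.4,0,255).astype(np.uint8),None,fx=3,fy=3)[...,::-1])
E
```

```text
25.15 [0.5939 0.2448 0.0979] [ 0.002  0.984 -0.002  0.18 ] [-0.49  0.41 -0.04  1.79  0.33  0.66 -2.33]
```

View pics/w19.png

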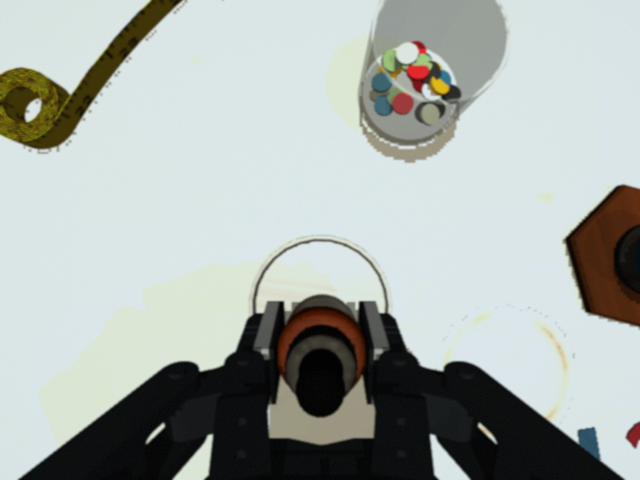

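View pics/side19.png

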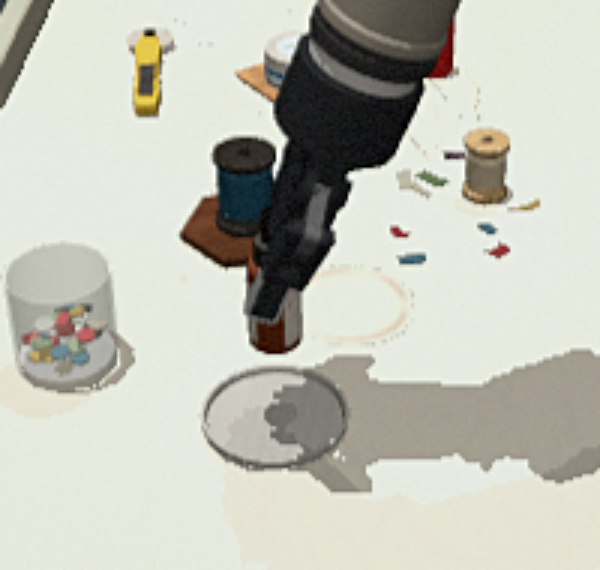

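Run:
```python
from h import *
c=np.load("w.npy",allow_pickle=True).item()
print("tray top",ray(c,320,236,.01)-[.048,0,0],"lr",ray(c,252,303,.01),ray(c,389,303,.01))
print("bottle neck",ray(c,321,368,.168),ray(c,321,345,.128))
s=camera("side"); print("side tray centre",ray(s,220+276/3,180+414/3,.008))
```

```text
tray top [0.5857 0.2467 0.01  ] lr [0.5893 0.2918 0.01  ] [0.5891 0.201  0.01  ]
bottle neck [0.5926 0.2465 0.168 ] [0.5889 0.2464 0.128 ]
side tray centre [0.5847 0.2499 0.008 ]
```

Request:
arm_command(
  targets=[
    [[0.025,-0.01,0,0.027,0,0,0],[0.025,-0.007,0,0.019,0,0,0],[0.025,-0.0025,0,0.007,0,0,0],[0.025,0,0,0,0,0,0]],
  ],
)

```text
t: 25.8
tool_pos: [0.5939, 0.2458, 0.0412]
tool_rot: [0.002, 0.984, -0.001, 0.179]
ft_force: [0.1, -0.2, -0.6]
opening: 0.0309
```

Request:
arm_command(
  targets=[
    [[0.025,-0.0006,0,0.0016,0,0,0],[0.025,0,0,0,0,0,0]],
  ],
)

```text
t: 26.05
tool_pos: [0.5943, 0.2468, 0.0406]
tool_rot: [0.001, 0.984, -0.001, 0.18]
ft_force: [0.6, -0.9, -1.1]
opening: 0.0308
```

Request:
arm_command(
  targets=[
    [[0.025,-0.0005,0,0.0014,0,0,0],[0.025,0,0,0,0,0,0]],
  ],
)

```text
t: 26.3
tool_pos: [0.5937, 0.2466, 0.0383]
tool_rot: [0.002, 0.984, -0.001, 0.18]
ft_force: [0.3, -0.0, -0.6]
opening: 0.0315
```

```bash
python3 look.py w20
```

```text
26.35 [0.5937 0.2466 0.0382] [ 0.002  0.984 -0.001  0.179] [-0.52  0.49 -0.01  1.84  0.37  0.53 -2.39]
```

Request:
arm_command(
  targets=[
    [[0.025,-0.0005,0,0.0014,0,0,0],[0.025,0,0,0,0,0,0]],
  ],
)

```text
t: 26.6
tool_pos: [0.5935, 0.2465, 0.0365]
tool_rot: [0.002, 0.984, -0.001, 0.179]
ft_force: [-1.0, 0.4, 0.6]
opening: 0.0308
```

Request:
arm_command(
  targets=[
    [[0.025,-0.0004,0,0.001,0,0,0],[0.025,0,0,0,0,0,0]],
  ],
)

```text
t: 26.85
tool_pos: [0.5939, 0.2466, 0.0359]
tool_rot: [0.002, 0.984, -0.001, 0.18]
ft_force: [-0.2, -0.9, 1.1]
opening: 0.031
```

Request:
arm_command(
  targets=[
    [[0.025,-0.0003,0,0.0008,0,0,0],[0.025,0,0,0,0,0,0]],
  ],
)

```text
t: 27.1
tool_pos: [0.5941, 0.2466, 0.0358]
tool_rot: [0.002, 0.984, -0.001, 0.18]
ft_force: [-2.4, -0.8, 5.9]
opening: 0.031
```

Request:
arm_command(
  targets=[
    [[0.06,0,0,0,0,0,0],[0.06,0,0,0,0,0,0],[0.06,0,0,0,0,0,0],[0.085,0.005,0,-0.014,0,0,0],[0.085,0.015,0,-0.04,0,0,0]],
  ],
)

```text
t: 27.72
tool_pos: [0.5914, 0.2456, 0.0908]
tool_rot: [0.003, 0.984, -0.0, 0.177]
ft_force: [0.7, 0.1, 1.1]
opening: 0.0848
```

Request:
arm_command(
  targets=[
    [[0.085,0.018,0,-0.05,0,0,0],[0.085,0.018,0,-0.05,0,0,0],[0.085,0,0,0,0,0,0],[0.085,0,0,0,0,0,0]],
  ],
)

```text
t: 28.22
tool_pos: [0.5915, 0.2468, 0.1993]
tool_rot: [0.001, 0.984, -0.001, 0.18]
ft_force: [-0.7, -0.2, -0.2]
opening: 0.0848
```

```bash
python3 look.py w21;  python3 - <<'E'
from h import *
for n in("side","scene"):
    s=camera(n); y,x=(150,200) if n=="side" else(140,180)
    cv2.imwrite(f"pics/{n}21.png",cv2.resize(np.clip(s["pixels"][y:y+190,x:x+290]*1.4,0,255).astype(np.uint8),None,fx=2.7,fy=2.7,interpolation=cv2.INTER_CUBIC)[...,::-1])
E
```

```text
28.275 [0.5909 0.2465 0.1978] [ 0.002  0.984 -0.001  0.179] [-0.46  0.3  -0.08  1.67  0.27  0.88 -2.25]
```

View pics/w21.png

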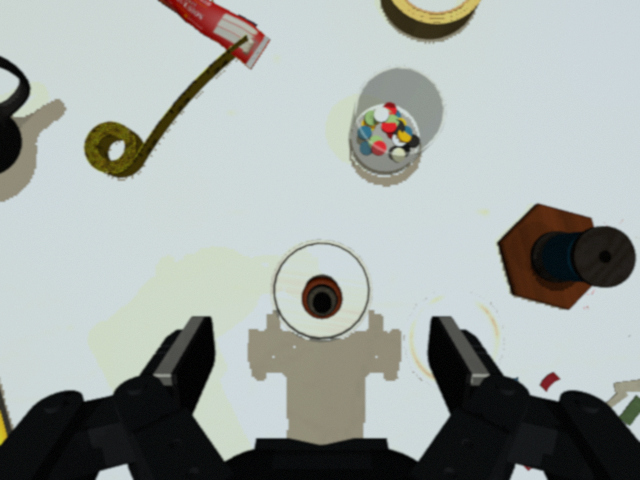

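View pics/side21.png

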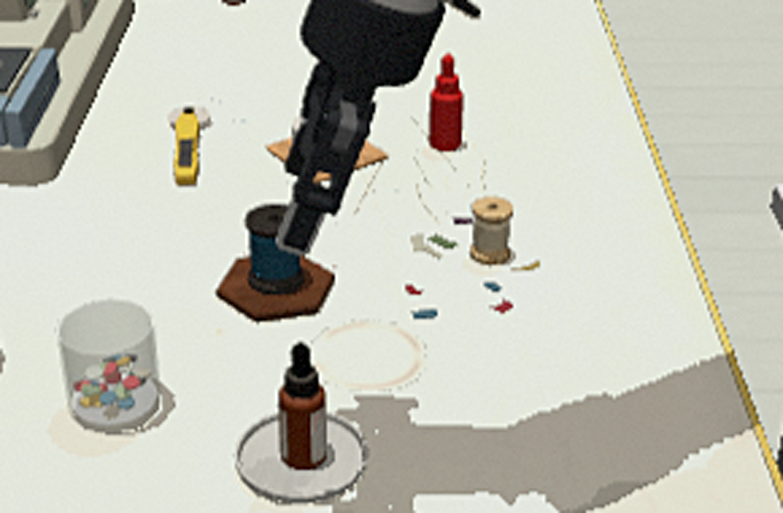

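View pics/scene21.png

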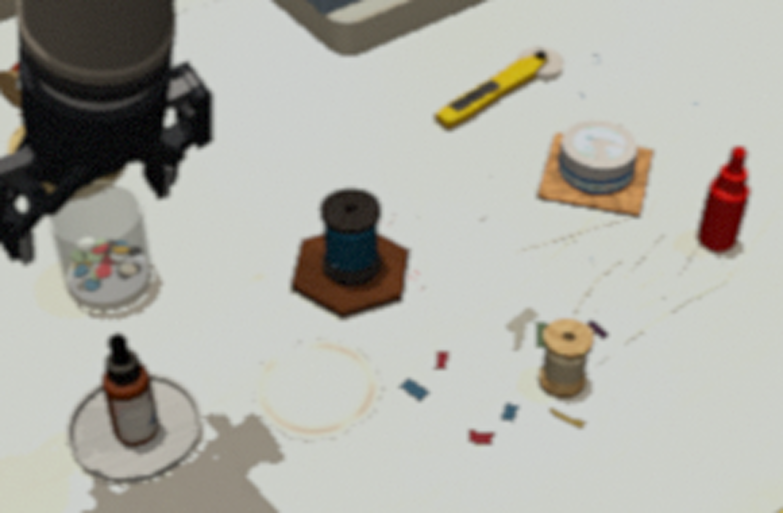

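```bash
python3 -c "
from plant import *
o=get_obs();print(o['t'],o['ft_force'].round(1),o['tool_pos'].round(3));print(finish_job())"
```

```text
28.375 [-0.1 -0.1 -0.4] [0.591 0.246 0.197]
the job is handed in; nothing more can be done
None
```

The job is handed in, at t = 28.4 s of the 112 s allowed. I set the oil bottle aside on clear worktop. Then I moved the button tin to the cork mat, the large spool to the hexagonal stand and the bottle into the drip tray.

**Placing:** the last wrist, side and scene pictures show all three standing upright, near the middle of their stands. By the pictures they are about 5 mm or less off centre, against the 15 mm allowed. I did not measure the final offsets more exactly than that.

**Robot and bystanders:** the gripper was open, about 0.2 m up, touching nothing, with wrist force near zero. The small spool, glass, cutter and red bottle look unmoved. I checked them by eye against the first pictures, not by measurement.

**Disagreements:** stand positions differed by up to about 5 mm between the cameras, and the tool-position reading wandered by a few mm. Both were well inside what the grips and fits needed. Finding things from the depth map's edges failed because they were smeared, so I used rays cast from the pictures instead. On the first move the bottle's tilted grip came close to a wrist joint limit (0.23 against 0.2 rad), so I set it down a little farther out and regripped it with less tilt.

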